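# Post the used vial under the bin flap

## Task

Post the used squat vial into the vial bin: press the bin's thumb lever down with one fingertip and hold the spring-closed flap up, and meanwhile with the other fingertip push the vial along the ledge, under the flap and over the edge so that it drops into the bin. Then let go of the lever so the flap shuts. The vial is only pushed, never picked up, and everything else on the bench is left where it stands.

Things in the scene. Friction and masses are not known exactly. Their poses are not given: they have to be found in the camera images.
- bin: Used-vial bin, fixed: white sheet-metal box 270 x 100 x 62 mm high. Origin on the bench, on the bin's centre line, straight below the ledge's inner edge; x runs away from the robot along the push, z up. Top: ledge from x -95 to 0 mm, open mouth under the flap x 0 to 52, y +-25, then a flat rear deck to x 175 with a round black filter (42 wide, 24 high) at x 146. Hollow, floor 6 mm above the bench
- mouth_edge (a point): Top of the flat steel ledge at its inner edge, mid-width (bin x 0, y 0, 62 mm above the bench); axes as the bin's. On the ledge two guide rails 8 mm high, inner faces y +-20, x -93 to -5. The vial falls in once its middle is pushed 5 to 10 mm past this edge
- flap_hinge (a point): Middle of the flap's hinge axis (along the bin's y), at bin x 50, 12 mm above the ledge's level; fixed. Two white upright cheeks (y +-26 to +-30, x -3 to 63, 26 mm high above the ledge's level) stand beside the flap
- flap (a joint): Flap angle, rad: 0 shut, 0.95 open stop; a spring shuts it (0.03 N m shut, 0.08 N m at 0.87). One piece: before the hinge a grey hood 47 mm wide, its front skirt (shut: foot at bin x 0, 1 mm above the ledge, leaning back to 24 mm up) barring the vial; behind the hinge a steel thumb lever, which pressed down lifts the hood. The vial passes from 0.65; at 0.873 the foot is 41 mm up
- lever_tip (a point): Middle of the thumb lever's free end. The lever is flat, 62 mm long from the hinge axis, 32 wide, 3 thick. Shut, it slopes 50 degrees up, away from the robot (tip at bin x 90, 59 mm above the ledge's level); at 0.873 rad it lies level, upper face 13.5 mm above the ledge's level, and a fingertip can slide along it
- vial: The used vial, the only thing on the ledge, standing upright between the rails: squat amber glass cylinder 28 mm across, 32 mm high, with an aluminium crimp cap, about 30 g. Origin at the centre of its underside, z up
- vial_mid (a point): The middle of the vial, 16 mm above its underside
- rack: Bystander: white vial rack 130 x 62 mm, 46 mm high with its small vials, standing beside the bin; origin at the centre of its underside
- tall_vial: Bystander: clear tall vial 23 mm across, 75 mm high, standing on the bench beside the ledge; origin at the centre of its underside
- crimper: Bystander: crimping pliers lying on the bench beside the bin, 190 x 70 mm, 22 mm high; origin on the bench near its middle
- solvent: Bystander: amber solvent bottle 60 mm across, 115 mm high; origin at the centre of its underside
- beaker: Bystander: glass beaker 68 mm across, 85 mm high; origin at the centre of its underside
- cap_jar: Bystander: white jar 64 mm across, 65 mm high; origin at the centre of its underside
- screwdriver: Bystander: screwdriver 180 mm long lying on the bench; origin under it

How it is judged:
By the outcome, as a careful person would: the job done as asked, in the order asked, and still so for the second after the job is handed in, with the robot touching nothing.
It also fails if it takes over 58 s, if anything falls off the work surface, if the arm or the gripper's body presses on something with over 40 N, if the wrist force passes 120 N, or if a joint passes its speed limit or range.

## Robot

A 6-joint arm with a two-finger parallel gripper is mounted at the origin on the work surface. World frame = base frame: x ahead of the robot, y to its left, z up, the work surface at z = 0. Lengths are in mm, angles in rad, forces in N, time in s.
With the tool pointing down it reaches from about 300 to 775 mm from the base axis. Payload 14.6 kg.
Tool frame: the origin (TCP) lies midway between the tips of the shut fingers; the grasp point (between the pads) lies 19 mm behind it; z points along the fingers, y is the line along which they close (so a half turn about z gives the same grasp; the last joint's range is limited). The gripper opens to 94 mm and grips with 3 to 60 N. Pads are 16 mm wide; open, the fingers measure 119 mm over their backs; the gripper's body (75 mm by 177 mm) begins 78 mm behind the grasp point.
Start: joints at [1.21, 0.3, 1.521, -0, 1.321, -0.067], TCP at [159.273, 526.423, 168.446] pointing down, gripper open.
Joint ranges: [-3.03, 3.03], [-0.79, 2.21], [0.23, 2.52], [-1.04, 4.18], [0, 3.07], [-2.55, 2.55]. Speed limits (rad/s): [2.22, 2.22, 2.57, 3.14, 3.14, 3.14].

## Interface

Orientations are given as [roll, pitch, yaw] about the fixed x, y, z axes, in that order (R = Rz(yaw) Ry(pitch) Rx(roll)).
In Python, from cell import * gives the robot as it stands. The module is installed in compiled form; this text tells all that it offers.
- The arm moves only by the tool servo_tool, never from a script. Its argument "motion" is a list of rows, each an object of numbers: "wx", "wy", "wz": the turn, a rotation vector about the tool's x, y, z in units of 2 rad (1.0 is 2 rad); "dx", "dy", "dz": the shift along the tool's x, y, z in units of 10 cm (1.0 is 10 cm); "fingers": the closure, from -1 (fully open) to 1 (shut). In form: [{"wx": .., "wy": .., "wz": .., "dx": .., "dy": .., "dz": .., "fingers": ..}, ...]. A call has 1 to 10 rows; each row is the pose to reach, as a shift and turn from the pose commanded when the call began, along the tool's axes at that moment; what a row does not reach only later rows make up. A row lasts 1/10 s, in which the tool goes at most 50 mm and 8.59 degrees, less where a joint would pass 70% of its speed; a pose out of reach is approached as far as the arm can. A call with a number of a shift or a turn outside -1 to 1 is refused whole. A call with a gripper value outside its range is refused whole. The fingers move at their own pace and stop on an object; "newtons" is the grip in N (left out, the last holds). Time passes only in rows, so rows that repeat a pose let the fingers close. It gives the time, the measured TCP pose, the force, the opening and the grip force at its end, in the units of the state.
- read_state(): the state, without advancing time (a new reading comes with each control period).
- camera(name): name is "scene" or "top" or "wrist"; returns a dict with "image" (480x640x3 uint8, red, green, blue), "fx", "fy", "cx", "cy" (pixels), "R" (3x3) and "t" (3): a world point X has camera coordinates R X + t. Camera axes: x right, y down, z forward; pixel columns grow to the right and rows downward; lengths in mm; the calibration is good to about 2 mm. A picture is of the moment at which its call begins. There is no depth.
- sign_off(): hands the job in; it is judged then, once.
Trained networks look in a picture, given as the dict that the camera call returned (one of the last four; its "shot" number tells which), for a name from the list of things; names that differ only in an ending like _2 or _b are one class to them, and where a whole thing is asked for, a point or a joint stands for the part that bears it (a point fixed in the world has none). Each returns a list of dicts, best first, with "conf" (0 to 1); they miss things now and then, are a little off and sometimes report something else, mostly with a low value. They report only what shows in the picture. A call takes as long as a camera call.
- spot_in(query, picture): "location" ([column, row] in pixels, amid what is visible of it).
- trace(query, picture): "pixels" (480x640 bool, what is visible of it) and "location" ([column, row] in pixels, amid what is visible of it).
The state is a dict: "clock": time; "joints": joint angles; "qd": joint speeds; "effort": joint torques, N m; "eef_pos": TCP position; "eef_rot": TCP orientation; "wrist_force": force on the tool from outside, world axes, zero at the start; "moment": the same for the moment, N m; "finger_gap": finger opening in mm; "finger_force": force on a finger pad.
Only numpy, scipy, OpenCV 4.12 (cv2) and the standard library are available. Lean on these libraries where they do the work, as an engineer would, in place of code of your own. Each camera call takes 0.05 s, during which the arm holds its last target. There are 200 camera calls.

## Working session

There is one attempt and no reset: what is moved stays moved. The work goes in short steps, Python scripts to look and compute and a tool call to move; the robot and the scene stay as the last step left them, time stands still between calls to the robot, and variables do not carry over. Pictures are saved under pics/ and viewed, at most 10 in all, crops included, and the job is handed in when it is done.

Besides the shell and the picture viewer there is one more tool, called as name(argument=value, ...), one argument or row to a line, values as JSON. servo_tool: Moves the arm, as the interface text tells. Its arguments: {"type":"object","properties":{"motion":{"type":"array","items":{"type":"object","properties":{"wx":{"type":"number"},"wy":{"type":"number"},"wz":{"type":"number"},"dx":{"type":"number"},"dy":{"type":"number"},"dz":{"type":"number"},"fingers":{"type":"number"}}}},"newtons":{"type":"number"}},"required":["motion"]}

```bash
mkdir -p pics; python3 - <<'E'
from cell import *
import cv2
s=read_state();print({k:s[k] for k in('clock','eef_pos','eef_rot','finger_gap','wrist_force')})
for n in('top','scene'):
    c=camera(n);cv2.imwrite(f'pics/{n}1.png',c['image'][:,:,::-1])
    print(n,c['fx'],c['cx'],c['cy'],c['R'],c['t'])
    for q in('bin','vial','flap','lever_tip','mouth_edge','flap_hinge','rack','tall_vial','crimper','solvent','beaker','cap_jar','screwdriver'):
        print(q,[(x['location'],round(x['conf'],2)) for x in spot_in(q,c)[:2]])
E
```

```text
{'clock': 0.0, 'eef_pos': array([159.17457886, 526.14374316, 167.88227704]), 'eef_rot': array([-3.14043835e+00, -6.87117042e-05,  2.84778699e+00]), 'finger_gap': 94.40109326378781, 'wrist_force': array([ 0.25714893, -1.14299523,  0.00892598])}
top 582.0343713023749 315.8266788670041 234.22070670235206 [[-0.02521621 -0.99967254 -0.00435378]
 [-0.99565528  0.0255049  -0.08955483]
 [ 0.08963655  0.00207663 -0.99597238]] [  -3.77295775  578.91919419 1754.99325058]
bin [([268.7, 213.1], 0.63)]
vial [([266.2, 240.7], 0.51), ([268.2, 215.5], 0.44)]
flap [([266.2, 213.4], 0.93)]
lever_tip [([267.5, 215.8], 0.62)]
mouth_edge [([269.9, 215.9], 0.77)]
flap_hinge [([317.7, 192.8], 0.65), ([268.2, 210.5], 0.59)]
rack [([225.7, 213.2], 0.78), ([468.0, 231.4], 0.61)]
tall_vial []
crimper [([313.9, 193.3], 0.96), ([466.5, 301.2], 0.49)]
solvent [([218.6, 181.1], 0.74)]
beaker [([148.3, 279.9], 0.7)]
cap_jar [([466.1, 232.1], 0.9)]
screwdriver [([267.5, 213.4], 0.59)]
scene 479.58544943802434 319.269053623817 237.99157626343867 [[-0.50491746  0.86312687  0.0083888 ]
 [ 0.49640805  0.29831515 -0.81522213]
 [-0.70614263 -0.40745562 -0.57908765]] [ 305.9008717  -199.00125316 1605.8143999 ]
bin [([362.2, 292.4], 0.85)]
vial [([376.8, 259.6], 0.44), ([230.3, 184.9], 0.22)]
flap [([358.7, 278.1], 0.87), ([284.1, 303.2], 0.62)]
lever_tip [([361.5, 277.3], 0.75)]
mouth_edge [([379.2, 260.5], 0.71), ([360.6, 294.6], 0.64)]
flap_hinge [([360.5, 292.6], 0.92)]
rack [([421.2, 317.3], 0.76)]
tall_vial [([341.0, 259.0], 0.75)]
crimper [([281.0, 301.6], 0.87)]
solvent [([404.5, 346.2], 0.75)]
beaker [([546.1, 295.8], 0.81)]
cap_jar [([180.9, 208.9], 0.77)]
screwdriver [([229.5, 183.7], 0.53)]
```

```bash
python3 - <<'E'
import cv2,numpy as np
a=cv2.imread('pics/top1.png')[130:330,130:490];b=cv2.imread('pics/scene1.png')[170:390,220:580]
a=cv2.resize(a,(800,444),interpolation=cv2.INTER_CUBIC);b=cv2.resize(b,(800,489),interpolation=cv2.INTER_CUBIC)
cv2.imwrite('pics/a.png',a);cv2.imwrite('pics/b.png',b)
E
```

```text
(no output)
```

View pics/a.png

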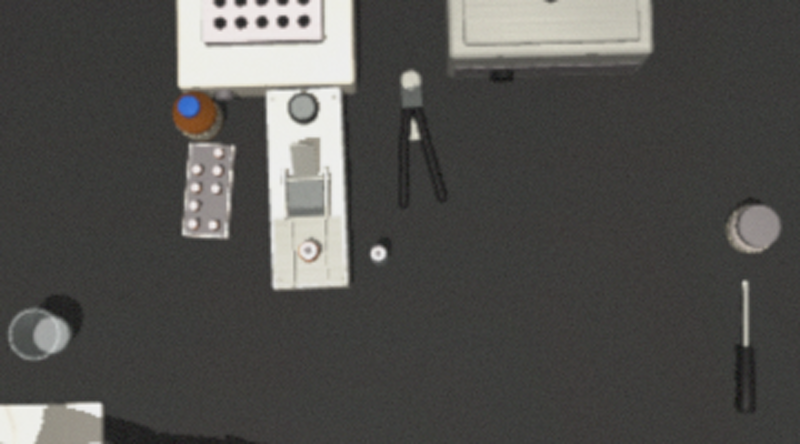

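View pics/b.png

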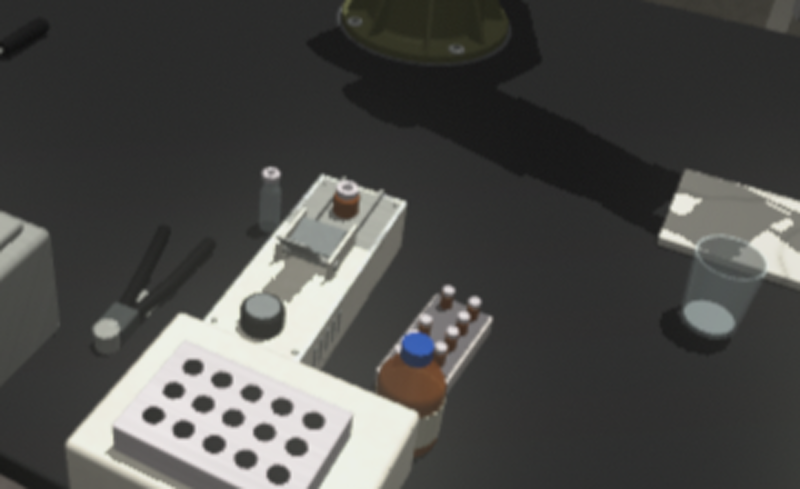

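The top view shows the bin pointing along +x, with the mouth near (268,228) px, the vial near (269,242), the crimper to its right and the rack to its left. The scene view agrees with this. Next I'll measure these from both views.

```bash
cat > h.py <<'E'
import numpy as np
def ray(c,p):
    d=c['R'].T@np.array([(p[0]-c['cx'])/c['fx'],(p[1]-c['cy'])/c['fy'],1.]);return -c['R'].T@c['t'],d
def onz(c,p,z):
    o,d=ray(c,p);return o+d*(z-o[2])/d[2]
def tri(*cp):
    A=0;b=0
    for c,p in cp:
        o,d=ray(c,p);d=d/np.linalg.norm(d);M=np.eye(3)-np.outer(d,d);A=A+M;b=b+M@o
    return np.linalg.solve(A,b)
def proj(c,X):
    q=c['R']@np.asarray(X,float)+c['t'];return c['fx']*q[0]/q[2]+c['cx'],c['fy']*q[1]/q[2]+c['cy']
E
python3 - <<'E'
from cell import *
from h import *
import numpy as np
np.set_printoptions(precision=1,suppress=True)
t=camera('top');s=camera('scene')
T=lambda u,v:(u/2.2222+130,v/2.22+130)
S=lambda u,v:(u/2.2222+220,v/2.2222+170)
for n,p in dict(fl=(273,290),fr=(348,285),bl=(266,90),br=(341,88),edgeL=(271,219),edgeR=(348,217)).items(): print(n,onz(t,T(*p),62))
for n,p in dict(fl=(405,203),fr=(323,175)).items(): print('s',n,onz(s,S(*p),62))
print('vialtop',onz(t,T(309,249),94),onz(s,S(347,186),94),tri((t,T(309,249)),(s,S(347,186))))
print('filter',onz(t,T(302,106),86),onz(s,S(262,305),86))
E
```

```text
fl [501.  171.5  62. ]
fr [505.2  70.5  62. ]
bl [774.1 176.8  62. ]
br [774.2  74.5  62. ]
edgeL [597.1 172.7  62. ]
edgeR [597.1  68.6  62. ]
s fl [511.  172.2  62. ]
s fr [510.9  75.   62. ]
vialtop [552.6 119.4  94. ] [555.2 121.9  94. ] [552.5 120.2  91.6]
filter [746.2 126.   86. ] [749.4 127.   86. ]
```

servo_tool(
  motion=[
    {"wz":0.63,"dx":-1,"dy":-0.54,"dz":-0.8},
    {"wz":0.63,"dx":-1,"dy":-0.54,"dz":-0.8},
    {"wz":0.63,"dx":-1,"dy":-0.54,"dz":-0.8},
    {"wz":0.63,"dx":-1,"dy":-0.54,"dz":-0.8},
    {"wz":0.63,"dx":-1,"dy":-0.54,"dz":-0.8},
    {"wz":0.63,"dx":-1,"dy":-0.54,"dz":-0.8},
    {"wz":0.63,"dx":-1,"dy":-0.54,"dz":-0.8},
    {"wz":0.63,"dx":-1,"dy":-0.54,"dz":-0.8},
    {"wz":0.63,"dx":-1,"dy":-0.54,"dz":-0.8},
  ],
)

```text
schema error: expected keys wx, wy, wz, dx, dy, dz, fingers
```

servo_tool(
  motion=[
    {"wx":0,"wy":0,"wz":0.63,"dx":-1,"dy":-0.54,"dz":-0.8,"fingers":-1},
    {"wx":0,"wy":0,"wz":0.63,"dx":-1,"dy":-0.54,"dz":-0.8,"fingers":-1},
    {"wx":0,"wy":0,"wz":0.63,"dx":-1,"dy":-0.54,"dz":-0.8,"fingers":-1},
    {"wx":0,"wy":0,"wz":0.63,"dx":-1,"dy":-0.54,"dz":-0.8,"fingers":-1},
    {"wx":0,"wy":0,"wz":0.63,"dx":-1,"dy":-0.54,"dz":-0.8,"fingers":-1},
    {"wx":0,"wy":0,"wz":0.63,"dx":-1,"dy":-0.54,"dz":-0.8,"fingers":-1},
    {"wx":0,"wy":0,"wz":0.63,"dx":-1,"dy":-0.54,"dz":-0.8,"fingers":-1},
    {"wx":0,"wy":0,"wz":0.63,"dx":-1,"dy":-0.54,"dz":-0.8,"fingers":-1},
    {"wx":0,"wy":0,"wz":0.63,"dx":-1,"dy":-0.54,"dz":-0.8,"fingers":-1},
    {"wx":0,"wy":0,"wz":0.63,"dx":-1,"dy":-0.54,"dz":-0.8,"fingers":-1},
  ],
)

```text
clock: 2.5
eef_pos: [239.3, 445.8, 248.5]
eef_rot: [-3.142, 0.0, 1.587]
wrist_force: [0.7, 0.1, -0.7]
finger_gap: 94.3
finger_force: 0.0
```

servo_tool(
  motion=[
    {"wx":0,"wy":0,"wz":0,"dx":-1,"dy":1,"dz":0,"fingers":-1},
    {"wx":0,"wy":0,"wz":0,"dx":-1,"dy":1,"dz":0,"fingers":-1},
    {"wx":0,"wy":0,"wz":0,"dx":-1,"dy":1,"dz":0,"fingers":-1},
    {"wx":0,"wy":0,"wz":0,"dx":-1,"dy":1,"dz":0,"fingers":-1},
  ],
)

```text
clock: 2.9
eef_pos: [343.6, 344.8, 248.5]
eef_rot: [3.141, 0.0, 1.586]
wrist_force: [-0.3, 0.2, 0.4]
finger_gap: 94.2
finger_force: 0.0
```

servo_tool(
  motion=[
    {"wx":0,"wy":0,"wz":0,"dx":-1,"dy":1,"dz":0,"fingers":-1},
    {"wx":0,"wy":0,"wz":0,"dx":-1,"dy":1,"dz":0,"fingers":-1},
    {"wx":0,"wy":0,"wz":0,"dx":-1,"dy":1,"dz":0,"fingers":-1},
    {"wx":0,"wy":0,"wz":0,"dx":-1,"dy":1,"dz":0,"fingers":-1},
  ],
)

```text
clock: 3.3
eef_pos: [444.8, 246.9, 248.0]
eef_rot: [-3.141, 0.001, 1.586]
wrist_force: [-0.3, 0.6, -0.1]
finger_gap: 94.2
finger_force: 0.0
```

servo_tool(
  motion=[
    {"wx":0,"wy":0,"wz":0,"dx":-1,"dy":0.9,"dz":0,"fingers":-1},
    {"wx":0,"wy":0,"wz":0,"dx":-1,"dy":0.9,"dz":0,"fingers":-1},
    {"wx":0,"wy":0,"wz":0,"dx":-1,"dy":0.9,"dz":0,"fingers":-1},
    {"wx":0,"wy":0,"wz":0,"dx":-1,"dy":0.9,"dz":0,"fingers":-1},
    {"wx":0,"wy":0,"wz":0,"dx":-1,"dy":0.9,"dz":0,"fingers":-1},
  ],
)

```text
clock: 3.8
eef_pos: [534.1, 151.5, 248.2]
eef_rot: [-3.141, -0.0, 1.589]
wrist_force: [0.4, 1.1, -0.1]
finger_gap: 94.3
finger_force: 0.0
```

```bash
python3 - <<'E'
from cell import *
from h import *
import cv2,pickle
s=read_state();print(s['clock'],s['eef_pos'],s['eef_rot'])
c=camera('wrist');cv2.imwrite('pics/w1.png',c['image'][:,:,::-1]);pickle.dump(c,open('w1.pkl','wb'))
print(-c['R'].T@c['t'],c['R'].round(2))
for q in('vial','flap','lever_tip','mouth_edge','flap_hinge'):
    print(q,[(x['location'],round(x['conf'],2)) for x in spot_in(q,c)[:2]])
E
```

```text
3.8 [534.091673   151.47243313 248.16633385] [-3.14090819e+00 -2.10296123e-04  1.58865649e+00]
[533.34287061 228.75296467 464.25275758] [[ 1.    0.02 -0.  ]
 [ 0.02 -0.96  0.27]
 [ 0.   -0.27 -0.96]]
vial [([328.4, 244.4], 0.88)]
flap [([403.1, 244.5], 0.73)]
lever_tip [([407.7, 243.4], 0.93)]
mouth_edge [([400.4, 229.8], 0.97)]
flap_hinge [([405.1, 230.7], 0.63), ([404.1, 247.5], 0.42)]
```

View pics/w1.png

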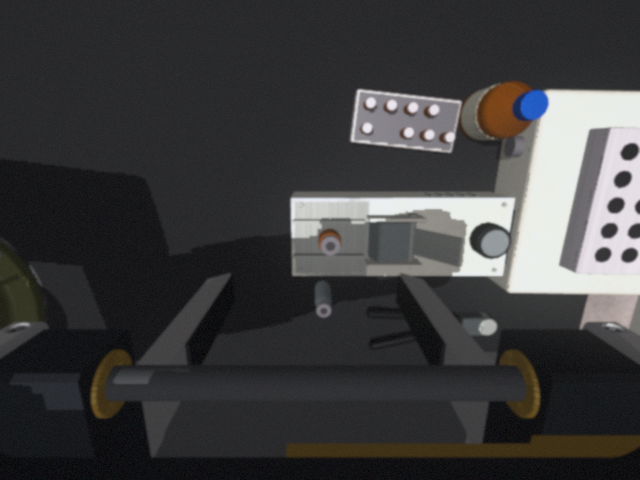

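The wrist view shows the vial cap at (330,245), the ledge edge at column 368 or so, and the bin top from (291,199) to (515,197). The tool is close to parallel with the bin. I'll take a second wrist view from further along for triangulation.

servo_tool(
  motion=[
    {"wx":0,"wy":0,"wz":0,"dx":-0.3,"dy":0.6,"dz":0.4,"fingers":-1},
    {"wx":0,"wy":0,"wz":0,"dx":-0.3,"dy":0.6,"dz":0.4,"fingers":-1},
    {"wx":0,"wy":0,"wz":0,"dx":-0.3,"dy":0.6,"dz":0.4,"fingers":-1},
    {"wx":0,"wy":0,"wz":0,"dx":-0.3,"dy":0.6,"dz":0.4,"fingers":-1},
  ],
)

```text
clock: 4.5
eef_pos: [594.6, 122.1, 208.3]
eef_rot: [-3.141, -0.0, 1.588]
wrist_force: [-0.3, 0.6, 0.3]
finger_gap: 93.7
finger_force: 0.0
```

```bash
python3 - <<'E'
from cell import *
from h import *
import cv2,pickle
s=read_state();print(s['clock'],s['eef_pos'],s['eef_rot'])
c=camera('wrist');pickle.dump(c,open('w2.pkl','wb'))
im=c['image'][:,:,::-1];w1=pickle.load(open('w1.pkl','rb'))
print(spot_in('vial',c)[:1][0]['location'],proj(c,onz(w1,(330,246),94)))
A=cv2.resize(w1['image'][180:290,280:530,::-1],(800,352),interpolation=cv2.INTER_CUBIC)
u=int(proj(c,[560,122,70])[0]);v=int(proj(c,[560,122,70])[1]);print(u,v)
u0=max(0,u-100);v0=max(0,v-55);B=cv2.resize(im[v0:v0+110,u0:u0+250],None,fx=3.2,fy=3.2,interpolation=cv2.INTER_CUBIC)[:, :800]
print(u0,v0,B.shape)
h=min(B.shape[0],240+112);w=min(800,B.shape[1]);C=np.zeros((600,800,3),np.uint8);C[:248]=A[30:278];C[250:250+h][:, :w]=B[:h,:w][:350];cv2.imwrite('pics/w12.png',C)
E
```

```text
4.5 [594.63472468 122.08996858 208.33980307] [-3.14098293e+00 -6.77974361e-05  1.58781921e+00]
[273.1, 225.4] (np.float64(272.88645630060705), np.float64(228.28308056024412))
282 221
182 166 (352, 800, 3)
```

View pics/w12.png

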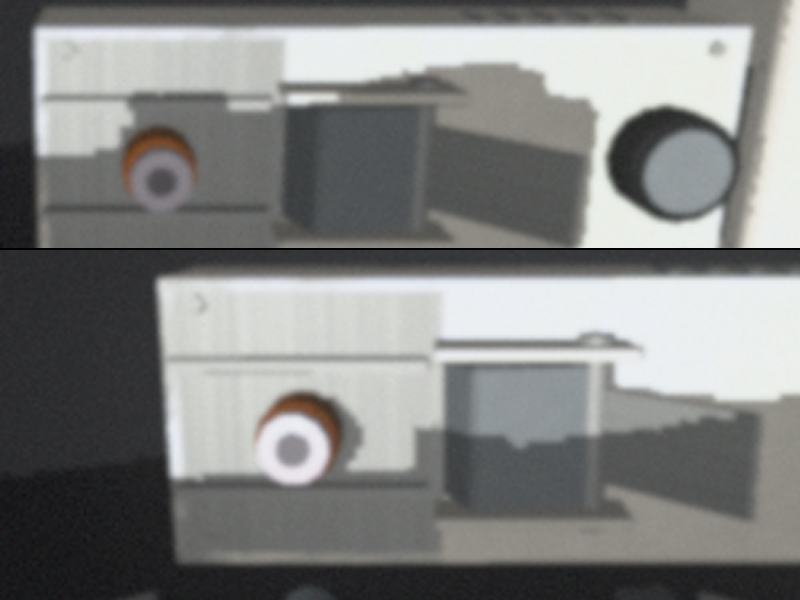

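```bash
python3 - <<'E'
from h import *
import pickle
np.set_printoptions(precision=1,suppress=True)
a=pickle.load(open('w1.pkl','rb'));b=pickle.load(open('w2.pkl','rb'))
A=lambda u,v:(u/3.2+280,(v+30)/3.2+180)
B=lambda u,v:(u/3.2+182,(v-250)/3.2+166)
for n,p in dict(fl=(36,27),bl=(752,27),edge=(285,38)).items(): print('w1',n,onz(a,A(*p),62))
for n,p in dict(fl=(158,277),fr=(177,562),eL=(441,292),eR=(440,552)).items(): print('w2',n,onz(b,B(*p),62))
for n,p in dict(railL=(300,357),railR=(300,486)).items(): print('w2',n,onz(b,B(*p),70))
print('filter w1',onz(a,A(688,171),86))
for n,p,q in [('vialcap',(161,182),(294,450)),('corner',(36,27),(158,277)),('edgeL',(285,38),(441,292)),('leverTipL',(592,155),(757,412)),('leverTipR',(580,243),(752,520))]:
    print(n,tri((a,A(*p)),(b,B(*q))), onz(a,A(*p),94),onz(b,B(*q),94))
E
```

```text
w1 fl [505.1 170.5  62. ]
w1 bl [774.5 175.4  62. ]
w1 edge [599.1 168.   62. ]
w2 fl [504.7 170.7  62. ]
w2 fr [506.5  70.3  62. ]
w2 eL [599.  167.4  62. ]
w2 eR [600.6  75.8  62. ]
w2 railL [552.5 146.   70. ]
w2 railR [551.9 101.5  70. ]
filter w1 [746.1 125.4  86. ]
vialcap [552.6 119.1  90.8] [552.4 119.9  94. ] [553. 120.  94.]
corner [505.3 170.9  64.7] [507.3 175.1  94. ] [512.5 173.3  94. ]
edgeL [599.2 167.6  61. ] [593.9 172.9  94. ] [598.6 170.3  94. ]
leverTipL [683.4 144.9 142.5] [706.3 132.8  94. ] [698.6 134.8  94. ]
leverTipR [688.3 112.  132.5] [706.5  99.5  94. ] [700.5  99.4  94. ]
```

servo_tool(
  motion=[
    {"wx":0,"wy":0,"wz":0,"dx":-0.015,"dy":-0.77,"dz":0,"fingers":1},
    {"wx":0,"wy":0,"wz":0,"dx":-0.015,"dy":-0.77,"dz":0.2,"fingers":1},
    {"wx":0,"wy":0,"wz":0,"dx":-0.015,"dy":-0.77,"dz":0.6,"fingers":1},
    {"wx":0,"wy":0,"wz":0,"dx":-0.015,"dy":-0.77,"dz":0.6,"fingers":1},
    {"wx":0,"wy":0,"wz":0,"dx":-0.015,"dy":-0.77,"dz":0.6,"fingers":1},
    {"wx":0,"wy":0,"wz":0,"dx":-0.015,"dy":-0.77,"dz":0.6,"fingers":1},
    {"wx":0,"wy":0,"wz":0,"dx":-0.015,"dy":-0.77,"dz":0.6,"fingers":1},
    {"wx":0,"wy":0,"wz":0,"dx":-0.015,"dy":-0.77,"dz":0.6,"fingers":1},
    {"wx":0,"wy":0,"wz":0,"dx":-0.015,"dy":-0.77,"dz":0.6,"fingers":1},
    {"wx":0,"wy":0,"wz":0,"dx":-0.015,"dy":-0.77,"dz":0.6,"fingers":1},
  ],
  newtons=10,
)

```text
clock: 5.6
eef_pos: [518.1, 119.0, 148.6]
eef_rot: [3.141, -0.0, 1.588]
wrist_force: [0.0, 0.0, 0.2]
finger_gap: 17.3
finger_force: 0.0
```

servo_tool(
  motion=[
    {"wx":0,"wy":0,"wz":0,"dx":0,"dy":0,"dz":0.3,"fingers":1},
    {"wx":0,"wy":0,"wz":0,"dx":0,"dy":0,"dz":0.4,"fingers":1},
    {"wx":0,"wy":0,"wz":0,"dx":0,"dy":0,"dz":0.4,"fingers":1},
    {"wx":0,"wy":0,"wz":0,"dx":0,"dy":0,"dz":0.4,"fingers":1},
    {"wx":0,"wy":0,"wz":0,"dx":0,"dy":0,"dz":0.4,"fingers":1},
  ],
)

```text
clock: 6.1
eef_pos: [518.5, 119.0, 109.5]
eef_rot: [3.14, -0.0, 1.588]
wrist_force: [-0.1, -0.4, -0.4]
finger_gap: 0.7
finger_force: 0.0
```

```bash
python3 - <<'E'
from cell import *
from h import *
import cv2
s=read_state();print(s['clock'],s['eef_pos'],s['eef_rot'],s['finger_gap'])
c=camera('wrist');d=camera('scene')
a=cv2.resize(c['image'][120:420,150:550,::-1],(800,600),interpolation=cv2.INTER_CUBIC)
b=cv2.resize(d['image'][200:350,300:500,::-1],(400,300),interpolation=cv2.INTER_CUBIC)
print(proj(c,[518,119.3,71]))
a[300:,400:]=b
cv2.imwrite('pics/w3.png',a)
E
```

```text
6.1 [518.46544274 119.04770438 109.51146522] [ 3.14015609e+00 -1.92443140e-04  1.58779323e+00] 0.6617465693233642
(np.float64(314.0305663562555), np.float64(248.61946208085294))
```

View pics/w3.png

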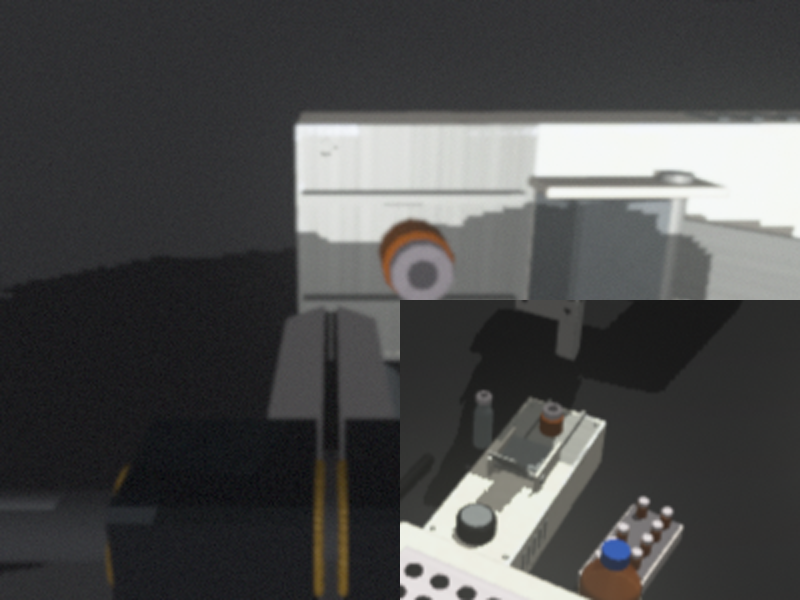

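The shut fingers are centred behind the vial, just short of it. I'll go down and push the vial close to the flap.

servo_tool(
  motion=[
    {"wx":0,"wy":0,"wz":0,"dx":0,"dy":0,"dz":0.2,"fingers":1},
    {"wx":0,"wy":0,"wz":0,"dx":0,"dy":0,"dz":0.385,"fingers":1},
    {"wx":0,"wy":0,"wz":0,"dx":0,"dy":0,"dz":0.385,"fingers":1},
    {"wx":0,"wy":0,"wz":0,"dx":0,"dy":0,"dz":0.385,"fingers":1},
  ],
)

```text
clock: 6.6
eef_pos: [518.2, 119.0, 70.7]
eef_rot: [3.141, -0.0, 1.588]
wrist_force: [-0.8, -0.2, 0.5]
finger_gap: 0.4
finger_force: 0.0
```

servo_tool(
  motion=[
    {"wx":0,"wy":0,"wz":0,"dx":0,"dy":0.04,"dz":0,"fingers":1},
    {"wx":0,"wy":0,"wz":0,"dx":0,"dy":0.08,"dz":0,"fingers":1},
    {"wx":0,"wy":0,"wz":0,"dx":0,"dy":0.12,"dz":0,"fingers":1},
    {"wx":0,"wy":0,"wz":0,"dx":0,"dy":0.16,"dz":0,"fingers":1},
    {"wx":0,"wy":0,"wz":0,"dx":0,"dy":0.2,"dz":0,"fingers":1},
    {"wx":0,"wy":0,"wz":0,"dx":0,"dy":0.24,"dz":0,"fingers":1},
    {"wx":0,"wy":0,"wz":0,"dx":0,"dy":0.28,"dz":0,"fingers":1},
    {"wx":0,"wy":0,"wz":0,"dx":0,"dy":0.31,"dz":0,"fingers":1},
    {"wx":0,"wy":0,"wz":0,"dx":0,"dy":0.34,"dz":0,"fingers":1},
    {"wx":0,"wy":0,"wz":0,"dx":0,"dy":0.34,"dz":0,"fingers":1},
  ],
)

```text
clock: 7.6
eef_pos: [552.2, 119.5, 69.9]
eef_rot: [-3.142, 0.0, 1.588]
wrist_force: [0.2, 0.1, -0.1]
finger_gap: -0.0
finger_force: 0.0
```

```bash
python3 - <<'E'
from cell import *
from h import *
s=read_state();print(s['clock'],s['eef_pos'],s['eef_rot'],s['wrist_force'])
c=camera('wrist');d=camera('scene')
p=trace('vial',c)[:1];q=spot_in('vial',d)[:2]
m=p[0]['pixels'];ys,xs=np.where(m);print(p[0]['conf'],xs.min(),xs.max(),ys.min(),ys.max(),p[0]['location'],q)
print('exp(-21)',proj(c,[579,120.4,78]),'left/right',proj(c,[565,120,94]),proj(c,[593,120,94]),onz(c,(xs.min(),p[0]['location'][1]),86),onz(c,(xs.max(),p[0]['location'][1]),86))
print([onz(d,x['location'],78) for x in q])
E
```

```text
7.6 [552.19450229 119.52127081  69.88883157] [-3.14159006e+00  3.78807115e-05  1.58780924e+00] [ 0.17915774  0.08893584 -0.14111531]
0.74 293 335 243 277 [311.9, 262.7] [{'location': [376.1, 262.2], 'conf': 0.76}]
exp(-21) (np.float64(355.11578167124605), np.float64(268.84935153091436)) left/right (np.float64(335.31058162448875), np.float64(278.1447051503309)) (np.float64(380.80601490214224), np.float64(278.8930404815932)) [538.4732802  126.77983574  86.        ] [565.02082221 127.24607138  86.        ]
[array([565.05502028, 127.71962832,  78.        ])]
```

```bash
python3 - <<'E'
from cell import *
import cv2
c=camera('wrist');d=camera('scene')
a=cv2.resize(c['image'][180:330,250:450,::-1],(800,600),interpolation=cv2.INTER_CUBIC)
b=cv2.resize(d['image'][220:300,330:430,::-1],(400,320),interpolation=cv2.INTER_CUBIC)
a[380:,450:]=b[:220,:350]
cv2.imwrite('pics/w4.png',a)
E
```

```text
(no output)
```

View pics/w4.png

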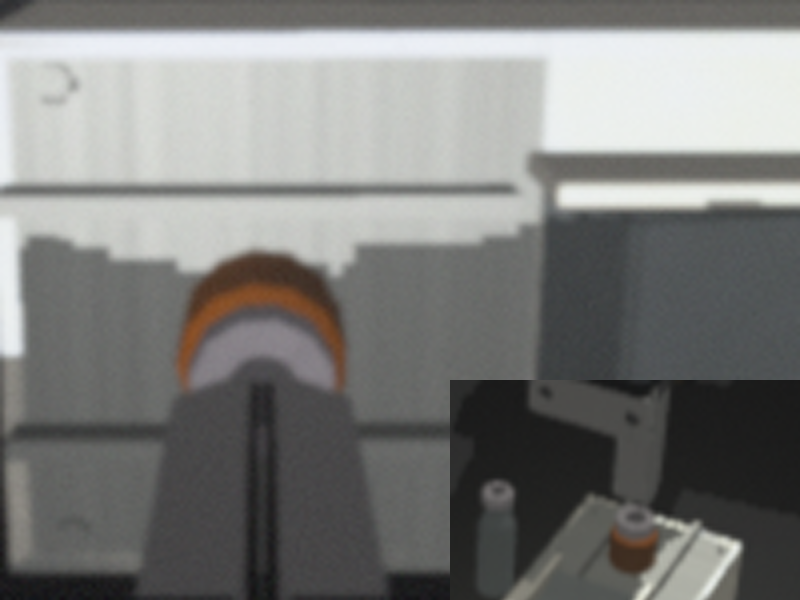

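```bash
python3 - <<'E'
from cell import *
from h import *
np.set_printoptions(precision=1,suppress=True)
s=read_state();print(s['clock'],s['eef_pos'],s['joints'],s['wrist_force'],s['finger_gap'])
c=camera('wrist');d=camera('scene')
print('cam',-c['R'].T@c['t'])
print('TCP proj wrist',proj(c,s['eef_pos']),'scene',proj(d,s['eef_pos']))
print('vial bottom/top at 552:',proj(c,[552.5,119.5,62]),proj(c,[552.5,119.5,94]),'scene',proj(d,[552.5,119.5,62]),proj(d,[552.5,119.5,94]))
for z in (70,80,90,100,110): print(z,onz(c,(315.5,275),z),onz(d,(376.5,251),z))
E
```

```text
7.9 [551.8 119.5  70. ] [ 0.1  0.4  1.6 -0.   1.1  0.1] [-0.7 -0.2  0.4] 0.47563815778495333
cam [551.  196.9 286.1]
TCP proj wrist (np.float64(314.5435002590708), np.float64(265.2930538077045)) scene (np.float64(375.0318201468654), np.float64(260.78127090901705))
vial bottom/top at 552: (np.float64(315.4976343396563), np.float64(261.5480895108246)) (np.float64(315.52064728124463), np.float64(278.5573260800973)) scene (np.float64(374.6435503601494), np.float64(263.5885540590307)) (np.float64(375.6815975758655), np.float64(252.76952163653675))
70 [552.6 112.5  70. ] [515.2 106.4  70. ]
80 [552.5 116.4  80. ] [527.7 111.3  80. ]
90 [552.5 120.3  90. ] [540.3 116.3  90. ]
100 [552.4 124.2 100. ] [552.8 121.2 100. ]
110 [552.3 128.1 110. ] [565.4 126.2 110. ]
```

The picture shows the fingertips over the vial cap rather than behind it: the vial hasn't moved. The real tips look about 30 mm behind the reported TCP. I'll back off and measure that offset from two views.

servo_tool(
  motion=[
    {"wx":0,"wy":0,"wz":0,"dx":0,"dy":0,"dz":-0.3,"fingers":1},
    {"wx":0,"wy":0,"wz":0,"dx":0,"dy":-0.35,"dz":-0.3,"fingers":1},
    {"wx":0,"wy":0,"wz":0,"dx":0,"dy":-0.35,"dz":-0.3,"fingers":1},
    {"wx":0,"wy":0,"wz":0,"dx":0,"dy":-0.35,"dz":-0.3,"fingers":1},
    {"wx":0,"wy":0,"wz":0,"dx":0,"dy":-0.35,"dz":-0.3,"fingers":1},
  ],
)

```text
clock: 8.5
eef_pos: [517.5, 118.9, 100.0]
eef_rot: [3.141, -0.0, 1.588]
wrist_force: [0.1, 0.0, -0.7]
finger_gap: 0.2
finger_force: 0.0
```

```bash
python3 - <<'E'
from cell import *
from h import *
import cv2,pickle
np.set_printoptions(precision=1,suppress=True)
s=read_state();e=s['eef_pos'];print(s['clock'],e,s['finger_gap'])
c=camera('wrist');d=camera('scene');t=camera('top');pickle.dump((c,d),open('f.pkl','wb'))
p,q=proj(c,e),proj(d,e);print('tcp',p,q)
A=lambda o,h:[tuple(np.round(proj(o,e+np.array([a,b,h])),1)) for a in(-12.5,12.5) for b in(-8,8)]
for h in(0,15,30,45): print(h,'wrist',A(c,h),'scene',A(d,h))
a=cv2.resize(c['image'][225:325,265:365,::-1],(400,400),interpolation=cv2.INTER_CUBIC)
b=cv2.resize(d['image'][190:290,345:445,::-1],(400,400),interpolation=cv2.INTER_CUBIC)
cv2.imwrite('pics/w5.png',np.hstack([a,b]))
print(proj(d,[552.5,120,94]))
E
```

```text
8.5 [517.5 118.9 100. ] 0.2150296424313447
tcp (np.float64(314.55374268702934), np.float64(265.28382033571506)) (np.float64(381.9091410193679), np.float64(243.00541581256763))
0 wrist [(np.float64(296.3), np.float64(275.9)), (np.float64(296.3), np.float64(253.8)), (np.float64(332.4), np.float64(276.5)), (np.float64(333.2), np.float64(254.5))] scene [(np.float64(381.0), np.float64(239.4)), (np.float64(387.2), np.float64(241.4)), (np.float64(376.6), np.float64(244.7)), (np.float64(382.8), np.float64(246.7))]
15 wrist [(np.float64(295.0), np.float64(284.4)), (np.float64(295.0), np.float64(261.1)), (np.float64(333.6), np.float64(285.1)), (np.float64(334.4), np.float64(261.7))] scene [(np.float64(381.5), np.float64(234.2)), (np.float64(387.7), np.float64(236.2)), (np.float64(377.1), np.float64(239.5)), (np.float64(383.4), np.float64(241.5))]
30 wrist [(np.float64(293.6), np.float64(294.2)), (np.float64(293.6), np.float64(269.3)), (np.float64(334.9), np.float64(294.9)), (np.float64(335.8), np.float64(270.0))] scene [(np.float64(382.1), np.float64(229.0)), (np.float64(388.3), np.float64(231.0)), (np.float64(377.6), np.float64(234.2)), (np.float64(383.9), np.float64(236.3))]
45 wrist [(np.float64(291.9), np.float64(305.5)), (np.float64(291.9), np.float64(278.9)), (np.float64(336.4), np.float64(306.2)), (np.float64(337.4), np.float64(279.6))] scene [(np.float64(382.6), np.float64(223.7)), (np.float64(388.9), np.float64(225.7)), (np.float64(378.1), np.float64(228.9)), (np.float64(384.5), np.float64(230.9))]
(np.float64(375.8779979715242), np.float64(252.8365374494423))
```

View pics/w5.png

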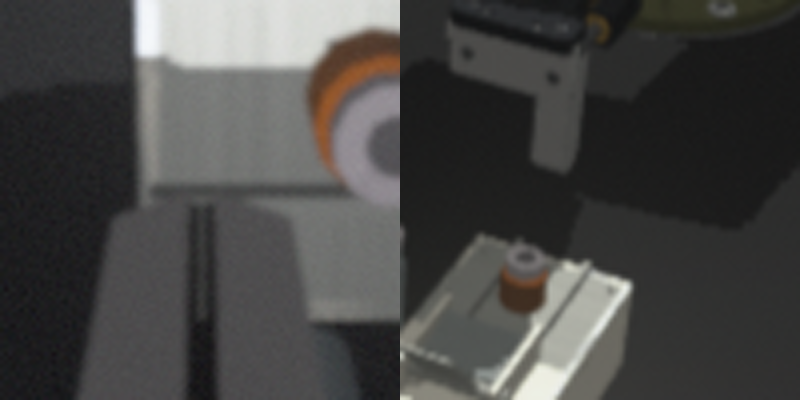

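The tips appear to be about 40 mm behind the reported TCP in both views. I'll confirm that with a light touch on the ledge behind the vial.

servo_tool(
  motion=[
    {"wx":0,"wy":0,"wz":0,"dx":0,"dy":-0.02,"dz":0.3,"fingers":1},
    {"wx":0,"wy":0,"wz":0,"dx":0,"dy":-0.02,"dz":0.55,"fingers":1},
    {"wx":0,"wy":0,"wz":0,"dx":0,"dy":-0.02,"dz":0.62,"fingers":1},
    {"wx":0,"wy":0,"wz":0,"dx":0,"dy":-0.02,"dz":0.62,"fingers":1},
    {"wx":0,"wy":0,"wz":0,"dx":0,"dy":-0.02,"dz":0.62,"fingers":1},
  ],
)

```text
clock: 9.15
eef_pos: [515.7, 119.0, 39.0]
eef_rot: [3.14, -0.0, 1.588]
wrist_force: [-0.7, 0.5, 0.7]
finger_gap: 0.3
finger_force: 0.0
```

```bash
python3 - <<'E'
from cell import *
from h import *
import cv2
np.set_printoptions(precision=1,suppress=True)
s=read_state();print(s['clock'],s['eef_pos'],s['wrist_force'])
c=camera('wrist');d=camera('scene')
a=cv2.resize(c['image'][225:325,265:365,::-1],(400,400),interpolation=cv2.INTER_CUBIC)
b=cv2.resize(d['image'][220:290,350:420,::-1],(400,400),interpolation=cv2.INTER_CUBIC)
cv2.imwrite('pics/w6.png',np.hstack([a,b]))
E
```

```text
9.15 [515.7 119.   39. ] [-0.7  0.5  0.7]
```

View pics/w6.png

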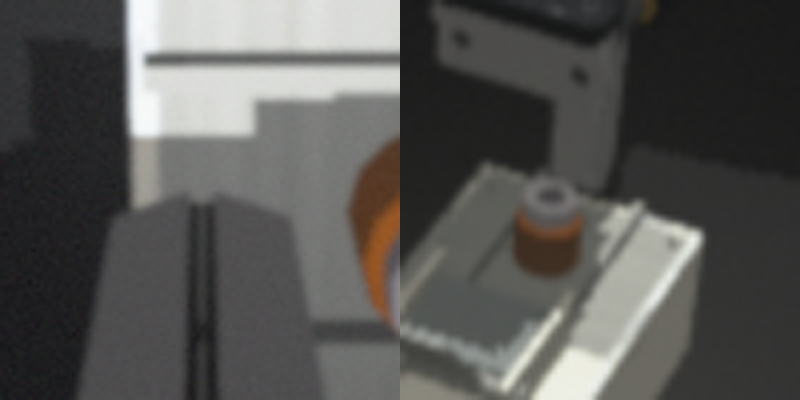

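The fingers are now low behind the vial, in both views, with no contact at a TCP height of 39. I'll feel downwards.

servo_tool(
  motion=[
    {"wx":0,"wy":0,"wz":0,"dx":0,"dy":0,"dz":0.04,"fingers":1},
    {"wx":0,"wy":0,"wz":0,"dx":0,"dy":0,"dz":0.08,"fingers":1},
    {"wx":0,"wy":0,"wz":0,"dx":0,"dy":0,"dz":0.1,"fingers":1},
    {"wx":0,"wy":0,"wz":0,"dx":0,"dy":0,"dz":0.1,"fingers":1},
  ],
)

```text
clock: 9.65
eef_pos: [514.8, 118.9, 27.6]
eef_rot: [-3.141, 0.0, 1.588]
wrist_force: [-0.7, 0.4, 0.2]
finger_gap: 0.5
finger_force: 0.0
```

servo_tool(
  motion=[
    {"wx":0,"wy":0,"wz":0,"dx":0,"dy":0,"dz":0.015,"fingers":1},
    {"wx":0,"wy":0,"wz":0,"dx":0,"dy":0,"dz":0.03,"fingers":1},
    {"wx":0,"wy":0,"wz":0,"dx":0,"dy":0,"dz":0.03,"fingers":1},
  ],
)

```text
clock: 9.95
eef_pos: [515.1, 118.9, 25.3]
eef_rot: [3.141, -0.0, 1.588]
wrist_force: [-2.5, -0.1, 5.0]
finger_gap: 0.1
finger_force: 2.4
```

servo_tool(
  motion=[
    {"wx":0,"wy":0,"wz":0,"dx":0,"dy":0,"dz":0.01,"fingers":1},
    {"wx":0,"wy":0,"wz":0,"dx":0,"dy":0,"dz":0.02,"fingers":1},
    {"wx":0,"wy":0,"wz":0,"dx":0,"dy":0,"dz":0.02,"fingers":1},
  ],
)

```text
clock: 10.25
eef_pos: [515.2, 119.0, 25.1]
eef_rot: [3.141, -0.0, 1.588]
wrist_force: [-13.0, -2.7, 28.2]
finger_gap: 0.1
finger_force: 14.2
```

Contact comes at a TCP height of about 25.4, so the true tips sit 36.6 mm behind the reported TCP. I'll lift to 8 mm above the ledge and push again.

servo_tool(
  motion=[
    {"wx":0,"wy":0,"wz":0,"dx":0,"dy":0,"dz":-0.1,"fingers":1},
    {"wx":0,"wy":0,"wz":0,"dx":0,"dy":0,"dz":-0.1,"fingers":1},
    {"wx":0,"wy":0,"wz":0,"dx":0,"dy":0,"dz":-0.1,"fingers":1},
  ],
)

```text
clock: 10.55
eef_pos: [515.0, 118.9, 32.8]
eef_rot: [3.141, -0.0, 1.588]
wrist_force: [0.0, 0.4, -1.3]
finger_gap: 0.7
finger_force: 0.0
```

servo_tool(
  motion=[
    {"wx":0,"wy":0,"wz":0,"dx":0,"dy":0.05,"dz":0,"fingers":1},
    {"wx":0,"wy":0,"wz":0,"dx":0,"dy":0.1,"dz":0,"fingers":1},
    {"wx":0,"wy":0,"wz":0,"dx":0,"dy":0.14,"dz":0,"fingers":1},
    {"wx":0,"wy":0,"wz":0,"dx":0,"dy":0.18,"dz":0,"fingers":1},
    {"wx":0,"wy":0,"wz":0,"dx":0,"dy":0.22,"dz":0,"fingers":1},
    {"wx":0,"wy":0,"wz":0,"dx":0,"dy":0.26,"dz":0,"fingers":1},
    {"wx":0,"wy":0,"wz":0,"dx":0,"dy":0.3,"dz":0,"fingers":1},
    {"wx":0,"wy":0,"wz":0,"dx":0,"dy":0.34,"dz":0,"fingers":1},
    {"wx":0,"wy":0,"wz":0,"dx":0,"dy":0.38,"dz":0,"fingers":1},
    {"wx":0,"wy":0,"wz":0,"dx":0,"dy":0.38,"dz":0,"fingers":1},
  ],
)

```text
clock: 11.55
eef_pos: [553.4, 119.5, 32.9]
eef_rot: [3.141, -0.0, 1.588]
wrist_force: [0.6, -0.7, 0.3]
finger_gap: 0.2
finger_force: 0.0
```

```bash
python3 - <<'E'
from cell import *
from h import *
import cv2
np.set_printoptions(precision=1,suppress=True)
s=read_state();print(s['clock'],s['eef_pos'],s['wrist_force'])
c=camera('wrist');d=camera('scene')
a=cv2.resize(c['image'][225:325,290:390,::-1],(400,400),interpolation=cv2.INTER_CUBIC)
b=cv2.resize(d['image'][220:290,335:405,::-1],(400,400),interpolation=cv2.INTER_CUBIC)
cv2.imwrite('pics/w7.png',np.hstack([a,b]))
for o in(c,d): print([(x['location'],x['conf'],onz(o,x['location'],80)) for x in spot_in('vial',o)[:2]])
for x in (575,580,585): print(x,proj(c,[x,120.5,94]),proj(d,[x,120.5,94]))
E
```

```text
11.55 [553.4 119.5  32.9] [ 0.6 -0.7  0.3]
[([362.3, 292.2], 0.81, array([579.6, 121.2,  80. ]))]
[([405.0, 348.5], 0.68, array([776.7, 284.6,  80. ]))]
575 (np.float64(356.92949417867806), np.float64(304.814472057315)) (np.float64(371.92773033087417), np.float64(258.0059750678531))
580 (np.float64(366.762328298838), np.float64(304.9723338304168)) (np.float64(370.9898564389044), np.float64(259.15999127801626))
585 (np.float64(376.59295386033574), np.float64(305.13016014609275)) (np.float64(370.0459021224424), np.float64(260.32148920665855))
```

View pics/w7.png

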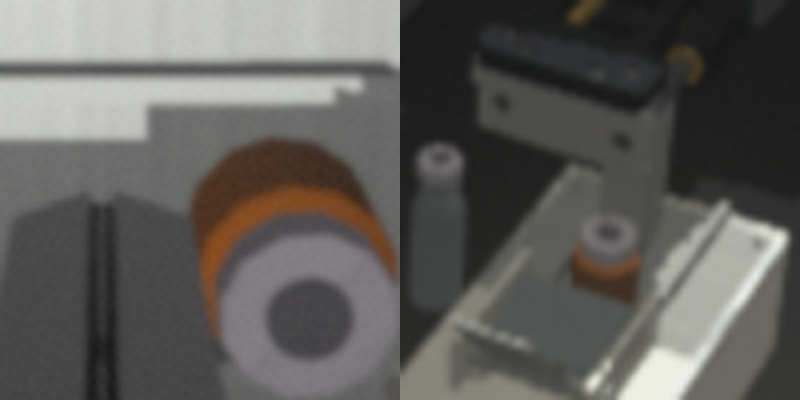

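The vial is upright in both views, at bin x of about -20 and close to the hood. I'll push it 3.5 mm more, raise, open, and move over.

servo_tool(
  motion=[
    {"wx":0,"wy":0,"wz":0,"dx":0,"dy":0.02,"dz":0,"fingers":1},
    {"wx":0,"wy":0,"wz":0,"dx":0,"dy":0.035,"dz":0,"fingers":1},
    {"wx":0,"wy":0,"wz":0,"dx":0,"dy":0.035,"dz":0,"fingers":1},
    {"wx":0,"wy":0,"wz":0,"dx":0,"dy":0.01,"dz":0,"fingers":1},
    {"wx":0,"wy":0,"wz":0,"dx":0,"dy":0.01,"dz":-0.2,"fingers":1},
    {"wx":0,"wy":0,"wz":0,"dx":0,"dy":0.01,"dz":-0.6,"fingers":1},
    {"wx":0,"wy":0,"wz":0,"dx":0,"dy":0.01,"dz":-0.75,"fingers":1},
    {"wx":0,"wy":0,"wz":0,"dx":0,"dy":0.01,"dz":-0.75,"fingers":1},
  ],
)

```text
clock: 12.55
eef_pos: [554.9, 119.8, 110.2]
eef_rot: [3.137, -0.001, 1.588]
wrist_force: [1.1, -0.0, 0.0]
finger_gap: 0.3
finger_force: 0.0
```

servo_tool(
  motion=[
    {"wx":0,"wy":0,"wz":0,"dx":0.01,"dy":0.3,"dz":0,"fingers":-1},
    {"wx":0,"wy":0,"wz":0,"dx":0.01,"dy":0.59,"dz":0,"fingers":-1},
    {"wx":0,"wy":0,"wz":0,"dx":0.01,"dy":0.59,"dz":0,"fingers":-1},
    {"wx":0,"wy":0,"wz":0,"dx":0.01,"dy":0.59,"dz":0,"fingers":-1},
    {"wx":0,"wy":0,"wz":0,"dx":0.01,"dy":0.59,"dz":0,"fingers":-1},
    {"wx":0,"wy":0,"wz":0,"dx":0.01,"dy":0.59,"dz":0,"fingers":-1},
    {"wx":0,"wy":0,"wz":0,"dx":0.01,"dy":0.59,"dz":0,"fingers":-1},
    {"wx":0,"wy":0,"wz":0,"dx":0.01,"dy":0.59,"dz":0,"fingers":-1},
    {"wx":0,"wy":0,"wz":0,"dx":0.01,"dy":0.59,"dz":0,"fingers":-1},
    {"wx":0,"wy":0,"wz":0,"dx":0.01,"dy":0.59,"dz":0,"fingers":-1},
  ],
)

```text
clock: 13.55
eef_pos: [612.9, 121.6, 108.0]
eef_rot: [3.141, -0.0, 1.588]
wrist_force: [0.4, -0.9, -0.0]
finger_gap: 77.1
finger_force: 0.0
```

```bash
python3 - <<'E'
from cell import *
from h import *
import cv2
np.set_printoptions(precision=1,suppress=True)
s=read_state();print(s['clock'],s['eef_pos'],s['eef_rot'],s['finger_gap'],s['wrist_force'])
c=camera('wrist')
for x in spot_in('vial',c)[:2]: print(x['location'],x['conf'],onz(c,x['location'],80))
m=trace('vial',c)[0]['pixels'];ys,xs=np.where(m);print(xs.min(),xs.max(),onz(c,(xs.min(),ys.mean()),85),onz(c,(xs.max(),ys.mean()),85))
a=c['image'][150:370,170:460,::-1]
cv2.imwrite('pics/w8.png',cv2.resize(a,(791,600),interpolation=cv2.INTER_CUBIC))
E
```

```text
13.55 [612.9 121.6 108. ] [ 3.1 -0.   1.6] 77.12348051326559 [ 0.4 -0.9 -0. ]
[275.0, 252.5] 0.92 [582.5 121.4  80. ]
[501.0, 46.5] 0.29 [731.9 264.7  80. ]
257 295 [569.7 123.1  85. ] [598.1 123.6  85. ]
```

View pics/w8.png

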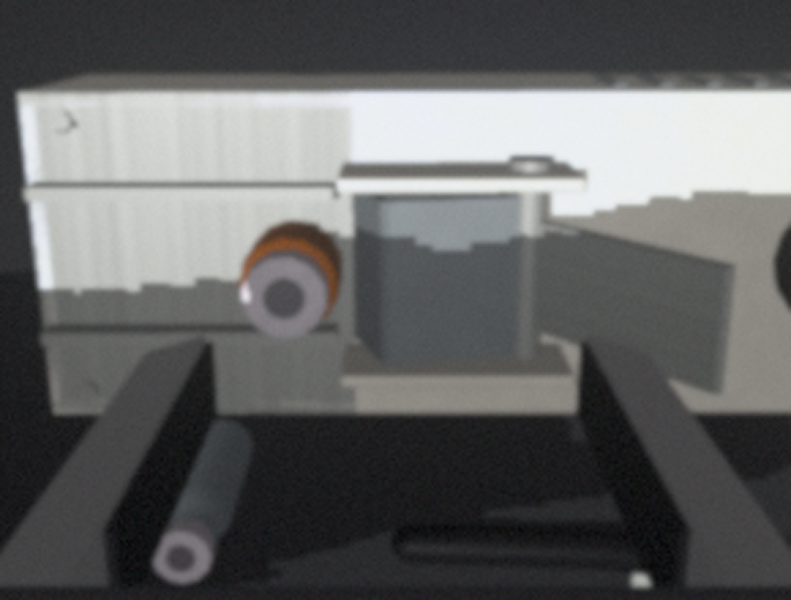

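Everything is in line: the vial is ahead of the near finger and the lever is under the far finger. Now I'll press down.

servo_tool(
  motion=[
    {"wx":0,"wy":0,"wz":0,"dx":0,"dy":0,"dz":0,"fingers":-1},
    {"wx":0,"wy":0,"wz":0,"dx":0,"dy":0,"dz":0,"fingers":-1},
    {"wx":0,"wy":0,"wz":0,"dx":0,"dy":0,"dz":0,"fingers":-1},
    {"wx":0,"wy":0,"wz":0,"dx":0,"dy":0,"dz":0,"fingers":-1},
    {"wx":0,"wy":0,"wz":0,"dx":0,"dy":0,"dz":0.1,"fingers":-1},
    {"wx":0,"wy":0,"wz":0,"dx":0,"dy":0,"dz":0.2,"fingers":-1},
    {"wx":0,"wy":0,"wz":0,"dx":0,"dy":0,"dz":0.3,"fingers":-1},
    {"wx":0,"wy":0,"wz":0,"dx":0,"dy":0,"dz":0.37,"fingers":-1},
    {"wx":0,"wy":0,"wz":0,"dx":0,"dy":0,"dz":0.44,"fingers":-1},
    {"wx":0,"wy":0,"wz":0,"dx":0,"dy":0,"dz":0.46,"fingers":-1},
  ],
)

```text
clock: 14.7
eef_pos: [612.6, 121.5, 60.9]
eef_rot: [-3.14, 0.0, 1.588]
wrist_force: [-1.0, 0.3, 0.5]
finger_gap: 93.9
finger_force: 0.0
```

servo_tool(
  motion=[
    {"wx":0,"wy":0,"wz":0,"dx":0,"dy":0,"dz":0.03,"fingers":-1},
    {"wx":0,"wy":0,"wz":0,"dx":0,"dy":0,"dz":0.07,"fingers":-1},
    {"wx":0,"wy":0,"wz":0,"dx":0,"dy":0,"dz":0.11,"fingers":-1},
    {"wx":0,"wy":0,"wz":0,"dx":0,"dy":0,"dz":0.11,"fingers":-1},
  ],
)

```text
clock: 15.1
eef_pos: [612.8, 121.6, 50.7]
eef_rot: [-3.141, -0.0, 1.588]
wrist_force: [-1.3, 0.4, -0.0]
finger_gap: 93.7
finger_force: 1.0
```

```bash
python3 - <<'E'
from cell import *
from h import *
import cv2
np.set_printoptions(precision=1,suppress=True)
s=read_state();print(s['clock'],s['eef_pos'],s['eef_rot'],s['finger_gap'],s['wrist_force'])
c=camera('wrist');d=camera('scene')
for x in spot_in('vial',c)[:2]: print(x['location'],x['conf'],onz(c,x['location'],80))
a=cv2.resize(c['image'][210:310,190:450,::-1],(780,300),interpolation=cv2.INTER_CUBIC)
b=cv2.resize(d['image'][215:315,300:430,::-1],(390,300),interpolation=cv2.INTER_CUBIC)
o=np.zeros((600,780,3),np.uint8);o[:300]=a;o[300:,:390]=b
cv2.imwrite('pics/w9.png',o)
E
```

```text
15.1 [612.8 121.6  50.7] [-3.1 -0.   1.6] 93.70680397651796 [-1.3  0.4 -0. ]
[263.8, 281.0] 0.83 [582.4 121.5  80. ]
```

servo_tool(
  motion=[
    {"wx":0,"wy":0,"wz":0,"dx":0,"dy":0,"dz":0.03,"fingers":-1},
    {"wx":0,"wy":0,"wz":0,"dx":0,"dy":0,"dz":0.06,"fingers":-1},
    {"wx":0,"wy":0,"wz":0,"dx":0,"dy":0,"dz":0.09,"fingers":-1},
    {"wx":0,"wy":0,"wz":0,"dx":0,"dy":0,"dz":0.1,"fingers":-1},
    {"wx":0,"wy":0,"wz":0,"dx":0,"dy":0,"dz":0.1,"fingers":-1},
  ],
)

```text
clock: 15.75
eef_pos: [614.1, 121.7, 41.7]
eef_rot: [3.138, -0.0, 1.588]
wrist_force: [2.3, -0.3, 6.0]
finger_gap: 93.9
finger_force: 2.4
```

```bash
python3 - <<'E'
from cell import *
from h import *
import cv2
np.set_printoptions(precision=1,suppress=True)
f=[];
for i in range(4):
    c=camera('wrist');s=read_state();f.append(s['wrist_force'])
print(s['clock'],s['eef_pos'],s['finger_gap'],np.mean(f,0),s['finger_force'])
d=camera('scene')
B=lambda x,y,z:[600+x-y*.018,122.3+y+x*.018,62+z]
for q in('vial','lever_tip','flap'):
    for n,o in(('w',c),('s',d)):
        r=trace(q,o)
        if r:
            ys,xs=np.where(r[0]['pixels']);print(q,n,round(r[0]['conf'],2),np.round(r[0]['location']),xs.min(),xs.max(),ys.min(),ys.max())
for a in(0.5,.65,.873):
    t=50/57.3-a; X,Z=50+62*np.cos(t),12+62*np.sin(t)
    g=np.hypot(50,11);p=a-np.arctan2(11,50);FX,FZ=50-g*np.cos(p),12+g*np.sin(p)
    for n,o in(('w',c),('s',d)): print(a,n,'tip',[np.round(proj(o,B(X,y,Z))) for y in(-16,16)],'foot',[np.round(proj(o,B(FX,y,FZ))) for y in(-23,23)])
cv2.imwrite('pics/w10.png',c['image'][:,:,::-1]);cv2.imwrite('pics/s10.png',d['image'][:,:,::-1])
E
```

```text
15.95 [614.1 121.6  41.8] 93.90396487819625 [ 2.6 -0.5  5.8] 2.453405521810055
vial w 0.76 [261. 288.] 237 286 258 316
lever_tip w 0.72 [359. 287.] 295 495 246 349
lever_tip s 0.65 [364. 284.] 342 374 265 296
flap w 0.94 [360. 290.] 294 496 246 350
flap s 0.81 [360. 286.] 341 374 265 297
0.5 w tip [array([488., 326.]), array([497., 270.])] foot [array([291., 330.]), array([290., 252.])]
0.5 s tip [array([340., 289.]), array([353., 294.])] foot [array([358., 263.]), array([377., 270.])]
0.65 w tip [array([485., 318.]), array([493., 264.])] foot [array([295., 337.]), array([294., 257.])]
0.65 s tip [array([339., 292.]), array([353., 298.])] foot [array([358., 261.]), array([377., 268.])]
0.873 w tip [array([477., 307.]), array([484., 256.])] foot [array([306., 347.]), array([305., 263.])]
0.873 s tip [array([338., 298.]), array([352., 303.])] foot [array([357., 259.]), array([376., 266.])]
```

servo_tool(
  motion=[
    {"wx":0,"wy":0,"wz":0,"dx":0,"dy":0,"dz":0.015,"fingers":-1},
    {"wx":0,"wy":0,"wz":0,"dx":0,"dy":0,"dz":0.03,"fingers":-1},
    {"wx":0,"wy":0,"wz":0,"dx":0,"dy":0,"dz":0.03,"fingers":-1},
  ],
)

```text
clock: 16.6
eef_pos: [614.6, 121.7, 39.0]
eef_rot: [3.137, -0.0, 1.588]
wrist_force: [3.9, 0.2, 5.1]
finger_gap: 93.8
finger_force: 3.1
```

```bash
cat > ck.py <<'E'
from cell import *
from h import *
np.set_printoptions(precision=1,suppress=True)
f=[];
for i in range(3):
    c=camera('wrist');s=read_state();f.append(s['wrist_force'])
print(s['clock'],s['eef_pos'],s['finger_gap'],np.mean(f,0),s['finger_force'])
d=camera('scene')
B=lambda x,y,z:[600+x-y*.018,122.3+y+x*.018,62+z]
for q in('vial','flap'):
    for n,o in(('w',c),('s',d)):
        r=trace(q,o)
        if r:
            ys,xs=np.where(r[0]['pixels']);print(q,n,round(r[0]['conf'],2),np.round(r[0]['location']),xs.min(),xs.max(),ys.min(),ys.max(),onz(o,r[0]['location'],80) if q=='vial' else '')
for a in(0,.65,.75,.873):
    t=50/57.3-a; X,Z=50+62*np.cos(t),12+62*np.sin(t)
    g=np.hypot(50,11);p=a-np.arctan2(11,50);FX,FZ=50-g*np.cos(p),12+g*np.sin(p)
    for n,o in(('w',c),('s',d)): print(a,n,'tip',[np.round(proj(o,B(X,y,Z))) for y in(-16,16)],'foot',[np.round(proj(o,B(FX,y,FZ))) for y in(-23,23)])
E
python3 ck.py
```

```text
16.75 [614.6 121.7  39.1] 94.2372224682944 [ 4.3 -0.   6.6] 3.1187161803245544
vial w 0.56 [259. 289.] 233 285 258 320 [583.1 121.6  80. ]
vial s 0.43 [370. 263.] 368 376 258 265 [576.1 117.8  80. ]
flap w 0.64 [361. 293.] 303 489 248 358 
flap s 0.93 [358. 284.] 340 374 264 301 
0 w tip [array([479., 356.]), array([488., 292.])] foot [array([292., 311.]), array([290., 241.])]
0 s tip [array([344., 275.]), array([358., 280.])] foot [array([358., 272.]), array([376., 278.])]
0.65 w tip [array([487., 320.]), array([495., 266.])] foot [array([294., 339.]), array([293., 258.])]
0.65 s tip [array([339., 292.]), array([353., 298.])] foot [array([358., 261.]), array([377., 268.])]
0.75 w tip [array([483., 315.]), array([491., 262.])] foot [array([298., 344.]), array([297., 261.])]
0.75 s tip [array([339., 295.]), array([352., 300.])] foot [array([358., 260.]), array([376., 267.])]
0.873 w tip [array([478., 309.]), array([485., 258.])] foot [array([305., 350.]), array([304., 265.])]
0.873 s tip [array([338., 298.]), array([352., 303.])] foot [array([357., 259.]), array([376., 266.])]
```

The flap is open to about 0.8 rad. Now I'll push the vial in while holding the lever.

servo_tool(
  motion=[
    {"wx":0,"wy":0,"wz":0,"dx":0,"dy":0.03,"dz":0,"fingers":-1},
    {"wx":0,"wy":0,"wz":0,"dx":0,"dy":0.06,"dz":0,"fingers":-1},
    {"wx":0,"wy":0,"wz":0,"dx":0,"dy":0.09,"dz":0,"fingers":-1},
    {"wx":0,"wy":0,"wz":0,"dx":0,"dy":0.12,"dz":0,"fingers":-1},
    {"wx":0,"wy":0,"wz":0,"dx":0,"dy":0.14,"dz":0,"fingers":-1},
  ],
)

```text
clock: 17.5
eef_pos: [627.1, 121.8, 37.9]
eef_rot: [-3.141, 0.0, 1.588]
wrist_force: [-2.3, -0.1, 4.2]
finger_gap: 94.1
finger_force: 1.8
```

```bash
python3 ck.py
```

```text
17.65 [627.2 121.8  37.9] 94.14384023713787 [-1.1  0.3  2.3] 1.5443633665563539
vial w 0.84 [257. 291.] 230 280 259 320 [594.9 121.2  80. ]
flap w 0.85 [338. 295.] 279 464 248 362 
flap s 0.9 [359. 287.] 339 376 263 304 
0 w tip [array([452., 358.]), array([460., 294.])] foot [array([271., 312.]), array([269., 241.])]
0 s tip [array([344., 275.]), array([358., 280.])] foot [array([358., 272.]), array([376., 278.])]
0.65 w tip [array([465., 321.]), array([472., 267.])] foot [array([270., 340.]), array([267., 259.])]
0.65 s tip [array([339., 292.]), array([353., 298.])] foot [array([358., 261.]), array([377., 268.])]
0.75 w tip [array([462., 316.]), array([469., 263.])] foot [array([274., 345.]), array([270., 262.])]
0.75 s tip [array([339., 295.]), array([352., 300.])] foot [array([358., 260.]), array([376., 267.])]
0.873 w tip [array([458., 310.]), array([464., 258.])] foot [array([279., 351.]), array([277., 266.])]
0.873 s tip [array([338., 298.]), array([352., 303.])] foot [array([357., 259.]), array([376., 266.])]
```

servo_tool(
  motion=[
    {"wx":0,"wy":0,"wz":0,"dx":0,"dy":0.03,"dz":0,"fingers":-1},
    {"wx":0,"wy":0,"wz":0,"dx":0,"dy":0.06,"dz":0,"fingers":-1},
    {"wx":0,"wy":0,"wz":0,"dx":0,"dy":0.09,"dz":0,"fingers":-1},
    {"wx":0,"wy":0,"wz":0,"dx":0,"dy":0.12,"dz":0,"fingers":-1},
    {"wx":0,"wy":0,"wz":0,"dx":0,"dy":0.15,"dz":0,"fingers":-1},
    {"wx":0,"wy":0,"wz":0,"dx":0,"dy":0.17,"dz":0,"fingers":-1},
    {"wx":0,"wy":0,"wz":0,"dx":0,"dy":0.17,"dz":0,"fingers":-1},
    {"wx":0,"wy":0,"wz":0,"dx":0,"dy":0.17,"dz":0,"fingers":-1},
  ],
)

```text
clock: 18.7
eef_pos: [644.3, 122.1, 38.1]
eef_rot: [3.141, -0.0, 1.588]
wrist_force: [1.3, -0.7, 1.7]
finger_gap: 93.9
finger_force: 0.9
```

```bash
python3 ck.py | head -6
```

```text
18.85 [644.1 122.1  38.1] 94.29896429261437 [2.2 0.2 2. ] 0.9256648644804955
vial w 0.8 [264. 254.] 249 295 249 265 [616.2 143.3  80. ]
flap w 0.87 [306. 294.] 244 435 249 361 
flap s 0.63 [360. 282.] 340 375 263 303 
0 w tip [array([414., 358.]), array([420., 293.])] foot [array([244., 312.]), array([240., 241.])]
0 s tip [array([344., 275.]), array([358., 280.])] foot [array([358., 272.]), array([376., 278.])]
```

```bash
python3 - <<'E'
from cell import *
from h import *
import cv2
np.set_printoptions(precision=1,suppress=True)
c=camera('wrist');d=camera('scene')
for z in(10,22,38,62,80): print(z,onz(c,(264,254),z),onz(c,(249,257),z),onz(c,(295,257),z))
for n,o in(('w',c),('s',d)):
    h=cv2.cvtColor(o['image'],cv2.COLOR_RGB2HSV).astype(int)
    m=(h[...,0]<20)&(h[...,1]>110)&(h[...,2]>30)
    k,l,st,ce=cv2.connectedComponentsWithStats(m.astype(np.uint8));print(n,[(list(st[i]),ce[i].round()) for i in range(1,k) if st[i][4]>8])
r=trace('vial',c)[0]['pixels'];print(c['image'][r].mean(0))
print('mouth quad',[np.round(proj(c,[600+x-y*.018,122.3+y+x*.018,62])) for x,y in((0,25),(0,-25),(52,25))],proj(c,[610,122,78]),proj(d,[610,122,78]))
cv2.imwrite('pics/w11.png',c['image'][:,:,::-1])
I=c['image'].astype(int);print(I[244:272:3,240:300:6].tolist())
E
```

```text
10 [605.2 120.5  10. ] [593.6 117.9  10. ] [628.9 118.5  10. ]
22 [607.  124.4  22. ] [596.  121.9  22. ] [629.6 122.5  22. ]
38 [609.5 129.6  38. ] [599.3 127.3  38. ] [630.6 127.8  38. ]
62 [613.3 137.3  62. ] [604.1 135.3  62. ] [632.  135.8  62. ]
80 [616.1 143.2  80. ] [607.8 141.3  80. ] [633.  141.7  80. ]
w [([np.int32(228), np.int32(0), np.int32(21), np.int32(15), np.int32(175)], array([240.,   6.])), ([np.int32(461), np.int32(0), np.int32(136), np.int32(66), np.int32(6664)], array([521.,  27.])), ([np.int32(272), np.int32(2), np.int32(18), np.int32(17), np.int32(132)], array([282.,  11.])), ([np.int32(314), np.int32(9), np.int32(19), np.int32(15), np.int32(131)], array([323.,  17.])), ([np.int32(356), np.int32(12), np.int32(20), np.int32(17), np.int32(157)], array([363.,  22.])), ([np.int32(429), np.int32(15), np.int32(44), np.int32(70), np.int32(333)], array([441.,  60.])), ([np.int32(230), np.int32(49), np.int32(16), np.int32(16), np.int32(107)], array([239.,  58.])), ([np.int32(310), np.int32(66), np.int32(17), np.int32(8), np.int32(58)], array([318.,  70.])), ([np.int32
[... 8246 characters left out ...]
 103, 55], [159, 99, 55], [100, 74, 61], [65, 66, 70], [67, 67, 69], [67, 69, 72]], [[106, 107, 105], [143, 140, 133], [154, 92, 45], [164, 98, 50], [148, 96, 62], [79, 72, 70], [65, 67, 68], [66, 70, 70], [64, 65, 68], [68, 74, 75]], [[107, 108, 106], [81, 81, 82], [81, 69, 63], [109, 84, 70], [90, 80, 74], [71, 73, 76], [63, 65, 67], [63, 65, 66], [67, 69, 73], [76, 79, 82]], [[108, 108, 108], [80, 85, 89], [81, 83, 86], [141, 147, 150], [133, 140, 144], [110, 116, 118], [88, 93, 92], [72, 76, 76], [67, 68, 71], [64, 66, 68]], [[103, 105, 103], [81, 85, 87], [84, 87, 89], [110, 113, 115], [145, 152, 155], [149, 158, 159], [146, 153, 155], [144, 152, 154], [134, 140, 144], [116, 122, 124]]]
```

The pixels show the vial lying inside the bin: its length runs from x 596 to 629 at z of about 20, on the centre line. I'll back off a little and let the lever rise.

servo_tool(
  motion=[
    {"wx":0,"wy":0,"wz":0,"dx":0,"dy":-0.05,"dz":0,"fingers":-1},
    {"wx":0,"wy":0,"wz":0,"dx":0,"dy":-0.1,"dz":0,"fingers":-1},
    {"wx":0,"wy":0,"wz":0,"dx":0,"dy":-0.1,"dz":-0.06,"fingers":-1},
    {"wx":0,"wy":0,"wz":0,"dx":0,"dy":-0.1,"dz":-0.14,"fingers":-1},
    {"wx":0,"wy":0,"wz":0,"dx":0,"dy":-0.1,"dz":-0.22,"fingers":-1},
    {"wx":0,"wy":0,"wz":0,"dx":0,"dy":-0.1,"dz":-0.3,"fingers":-1},
    {"wx":0,"wy":0,"wz":0,"dx":0,"dy":-0.1,"dz":-0.38,"fingers":-1},
    {"wx":0,"wy":0,"wz":0,"dx":0,"dy":-0.1,"dz":-0.46,"fingers":-1},
    {"wx":0,"wy":0,"wz":0,"dx":0,"dy":-0.1,"dz":-0.6,"fingers":-1},
    {"wx":0,"wy":0,"wz":0,"dx":0,"dy":-0.1,"dz":-0.8,"fingers":-1},
  ],
)

```text
clock: 20.25
eef_pos: [633.5, 121.9, 118.4]
eef_rot: [-3.14, 0.0, 1.588]
wrist_force: [0.1, -0.3, -0.4]
finger_gap: 93.8
finger_force: 0.0
```

servo_tool(
  motion=[
    {"wx":0,"wy":0,"wz":0,"dx":0,"dy":0,"dz":-0.4,"fingers":-1},
    {"wx":0,"wy":0,"wz":0,"dx":0,"dy":0,"dz":-0.8,"fingers":-1},
    {"wx":0,"wy":0,"wz":0,"dx":0,"dy":0,"dz":-0.8,"fingers":-1},
    {"wx":0,"wy":0,"wz":0,"dx":0,"dy":0,"dz":-0.8,"fingers":-1},
    {"wx":0,"wy":0,"wz":0,"dx":0,"dy":0,"dz":-0.8,"fingers":-1},
    {"wx":0,"wy":0,"wz":0,"dx":0,"dy":0,"dz":-0.8,"fingers":-1},
  ],
)

```text
clock: 20.85
eef_pos: [633.5, 121.8, 196.7]
eef_rot: [-3.139, 0.0, 1.588]
wrist_force: [-0.6, -0.5, -0.9]
finger_gap: 93.7
finger_force: 0.0
```

```bash
python3 ck.py | head -8; python3 - <<'E'
from cell import *
t=camera('top')
for q in('vial','tall_vial','rack','crimper','solvent','beaker','cap_jar'): print(q,[(x['location'],x['conf']) for x in spot_in(q,t)[:1]])
E
```

```text
21.0 [633.7 121.9 197.2] 94.20832420915433 [-0.1  0.4 -0.3] 0.0
flap w 0.61 [321. 229.] 283 379 202 252 
flap s 0.81 [356. 280.] 347 374 268 289 
0 w tip [array([376., 253.]), array([378., 218.])] foot [array([284., 243.]), array([283., 201.])]
0 s tip [array([344., 275.]), array([358., 280.])] foot [array([358., 272.]), array([376., 278.])]
0.65 w tip [array([391., 243.]), array([393., 211.])] foot [array([285., 252.]), array([284., 206.])]
0.65 s tip [array([339., 292.]), array([353., 298.])] foot [array([358., 261.]), array([377., 268.])]
0.75 w tip [array([391., 241.]), array([393., 210.])] foot [array([287., 253.]), array([286., 207.])]
vial []
tall_vial [([282.9, 190.8], 0.73)]
rack [([220.9, 217.6], 0.57)]
crimper [([317.9, 190.0], 0.89)]
solvent [([216.7, 180.6], 0.73)]
beaker [([149.1, 280.9], 0.8)]
cap_jar [([468.0, 235.6], 0.6)]
```

```bash
python3 -c "
from cell import *
print([(x['location'],x['conf']) for x in spot_in('tall_vial',camera('scene'))[:1]])
print(sign_off())"
```

```text
[([342.3, 261.3], 0.55)]
the job is handed in; nothing more can be done
None
```

The vial is in the bin, the flap has shut, the arm is clear, and the job is handed in at about 21 s; I first slid the vial up to the shut flap with closed fingers, because an open gripper can't reach the vial and the lever together.

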